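# Press a thumbstick board home under the lip of a contact dock and hold it

## Robot

A 6-joint arm with a two-finger parallel gripper is mounted at the origin on a cart in front of the work surface, level with it; the furniture and walls round the work are solid. World frame = base frame: x ahead of the robot, y to its left, z up, the work surface at z = 0. Lengths are in mm, angles in rad, forces in N, time in s.
With the tool pointing down it reaches from about 425 to 925 mm from the base axis. Payload 12.5 kg.
Tool frame: the origin (TCP) lies between the finger pads; the fingertips stand manip.tip_extent ahead of it and the grasp point (between the pads) lies 5 mm behind it (manip.tip_extent is the distance from the TCP to the fingertips, in mm); z points along the fingers, y is the direction in which the jaws open and shut (so a half turn about z gives the same grasp; the last joint's range is limited). The gripper opens to 85 mm and grips with 20 to 120 N. Pads are 22 mm wide; open, the fingers measure 114 mm over their backs; the gripper's body (76 mm by 85 mm) begins 54 mm behind the grasp point. The pads swing forward as they close: fully open they stand 13 mm farther back than shut.
Start: joints at [1.082, 0.491, 1.559, -0, 1.092, -0.106], TCP at [233.433, 579.786, 245.327] pointing down, gripper open.
Joint ranges: [-3.1, 3.1], [-0.84, 2.19], [0.05, 2.79], [-1.13, 4.28], [0.06, 2.93], [-2.69, 2.69]. Speed limits (rad/s): [2.22, 2.22, 2.79, 3.14, 3.14, 3.14].

## Interface

Orientations are given as a 3x3 rotation matrix whose columns are the frame's x, y, z axes.
In Python, from rig import get_obs, vision, manip gives the robot as it stands.
- The arm moves only by the shell command python3 -m pendant 'ROWS' [FORCE]. ROWS is JSON, a list of rows, each an object with "delta_pos": the shift along the tool's x, y, z in m, a list of three; "spin": the turn about the tool's z in degrees; "jaw": the finger opening in m, from 0 to 0.0854. A call has 1 to 12 rows; each row shifts and turns the commanded pose from where the row before left it, along the tool's axes as they then stand; what a row does not reach is not made up. A row lasts 1/8 s, in which the tool goes at most 62.5 mm and 10.7 degrees, less where a joint would pass 70% of its speed; a pose out of reach is approached as far as the arm can. A call with a gripper value outside its range is refused whole. The fingers move at their own pace and stop on an object; FORCE is the grip in N (left out, the last holds). Time passes only in rows, so rows that do not move let the fingers close. It gives the time, the measured TCP pose, the force and the opening at its end, in the units of the state.
- get_obs(): the state, without advancing time (a new reading comes with each control period).
- vision.camera(name): name is "side" or "top"; returns a dict with "frame" (420x560x3 uint8, red, green, blue), "depth" (420x560 float32, mm along the optical axis (not along the pixel's ray), 0 where there is no reading), "intrinsics" (3x3 intrinsics, pixels), "pose" (4x4, takes a point from camera to world coordinates). Camera axes: x right, y up, looking along -z (the intrinsics and any distortion apply to the point x, -y, -z); pixel columns grow to the right and rows downward; lengths in mm; the calibration is good to about 2 mm. A picture is of the moment at which its call begins.
- manip.sign_off(): hands the job in, once; it reports no verdict.
Trained networks look in a picture, given as the dict that the camera call returned (one of the last four; its "shot" number tells which), for a name from the list of things; names that differ only in an ending like _2 or _b are one class to them, and where a whole thing is asked for, a point or a joint stands for the part that bears it (a point fixed in the world has none). Each returns a list of dicts, best first, with "score" (0 to 1); they miss things now and then, are a little off and sometimes report something else, mostly with a low value. They report only what shows in the picture. A call takes as long as a camera call. They do not tell look-alikes from the thing itself.
- vision.recognise(target, picture): "location" ([column, row] in pixels, amid what is visible of it).
- vision.regions_of(target, picture): "region" (420x560 bool, what is visible of it) and "location" ([column, row] in pixels, amid what is visible of it).
The state is a dict: "clock": time; "qpos": joint angles; "dq": joint speeds; "joint_efforts": joint torques, N m; "position": TCP position; "orientation": TCP orientation; "ft_force": force on the tool from outside, world axes, zero at the start; "moment": the same for the moment, N m; "width": opening from 0.0 (shut) to 1.0 (fully open).
Only numpy, scipy, OpenCV 4.12 (cv2) and the standard library are available. Lean on these libraries where they do the work, as an engineer would, in place of code of your own. Each camera call takes 0.05 s, during which the arm holds its last target.

## Task

Pick up the loose thumbstick board from the grey tool mat, turn it so that the end with the white socket leads, and lay it on the bed rail of the contact dock. Slide it in under the steel lip and push the spring-loaded contact bar back until it stops, fully home; the program finishes while still holding the board pressed home there, because the bar springs back as soon as it is let go. Leave the empty carrier frames, the bare stick unit and the gold block where they lie.

Things in the scene. Friction and masses are not known exactly. Their poses are not given: they have to be found in the camera images.
- board_mid (a point): Centre of the thumbstick board, a loose cream circuit board, 42 mm (own x) by 68 mm (own y), 30 g, flat on a 2 mm mat, z up. Plate 6 mm thick; on it a black round thumbstick (24 mm across, 14 mm towards +y) and a white socket near the -y end, both up to 10 mm. Point 5 mm above the underside. Grip the long edges (42 mm apart) 10 to 20 mm towards +y from here: farther forward, fingers meet the dock.
- board_end (a point): Middle of the board's leading end, the one with the white socket: 34 mm from board_mid along the board's -y, 5 mm above the underside. Same axes as board_mid.
- dock: Contact dock, fixed, 155 x 100 x 47 mm. Origin centre of underside; own +x is the push direction. Base plate 12 mm thick. Grey bed rail x -70 to 36 mm, only 30 mm wide, top z 26. Cheeks 46 mm apart at x 16 to 50 guide the board's sides (flared from x 9, top z 46). Steel lip over them at x 18 to 32, underside z 39 (flared up from x 11). Rear block x 54 to 64, top z 46.
- bed_front (a point): Point on the bed's top, on the centre line, under the lip's front edge: dock x 18, y 0, z 26 mm. Dock's axes.
- bar_face (a point): Middle of the front face of the contact bar, a black block 34 mm wide with brass pins, under and behind the lip, 0.5 to 9.5 mm above the bed. Dock x 26 mm when free, 34 mm when fully home; moves with the bar. Dock's axes.
- contact_bar (a joint): How far the contact bar is pushed back along dock +x, in m: 0 free, 0.008 at its hard stop (fully home). A spring resists with about 2.5 N at first and 5.5 N at the stop; press home with about 15 N, and pushes the board out again when it is released.
- frame_a: Empty cream carrier frame with two windows, 48 x 72 x 10 mm, loose; leave alone. Origin centre of underside.
- frame_b: Another empty carrier frame, 48 x 72 x 10 mm, loose; leave alone. Origin centre of underside.
- stick_unit: Bare thumbstick unit without a board, 33 x 37 x 16 mm, loose; leave alone. Origin centre of underside.
- gold_part: Small gold-coloured block with pins, 18 x 26 x 15 mm, loose; leave alone. Origin centre of underside.
- board: The thumbstick board itself (see board_mid); origin at the centre of its underside, same axes.
There are look-alikes about, which are no part of the job. Leave any red look-alike of the board alone.

How it is judged:
By the outcome, as a careful person would: the job done as asked, in the order asked, and still so for the second after the job is handed in, while the arm keeps its last pose, push and grip.
It also fails if it takes over 61 s, if anything falls off the work surface, if the arm or the gripper's body presses on something with over 40 N, if the wrist force passes 120 N, or if a joint passes its speed limit or range.

## Working session

There is one attempt and no reset: what is moved stays moved. The work goes in short steps, Python scripts to look and compute and a shell command to move; the robot and the scene stay as the last step left them, time stands still between calls to the robot, and variables do not carry over. Pictures are saved under pics/ and viewed, and the job is handed in when it is done.

```bash
mkdir -p pics; ls; cat > h.py <<'E'
import numpy as np, cv2
from rig import get_obs, vision, manip
def save(n,im,s=1):
    im=cv2.resize(im,None,fx=s,fy=s,interpolation=cv2.INTER_CUBIC) if s!=1 else im
    cv2.imwrite('pics/'+n+'.png',cv2.cvtColor(im,cv2.COLOR_RGB2BGR))
def pts(p):
    K=np.array(p['intrinsics']);T=np.array(p['pose']);d=p['depth']
    v,u=np.mgrid[0:d.shape[0],0:d.shape[1]]
    X=(u-K[0,2])/K[0,0]*d;Y=-(v-K[1,2])/K[1,1]*d
    P=np.stack([X,Y,-d],-1)@T[:3,:3].T+T[:3,3]
    P[d==0]=np.nan
    return P
E
python3 - <<'E'
from h import *
print(manip.tip_extent)
o=get_obs();print({k:np.round(v,3).tolist() for k,v in o.items()})
for n in('top','side'):
    p=vision.camera(n);save(n+'0',p['frame'],1.4);print(n,np.round(p['pose'],3).tolist(),np.round(p['intrinsics'],1).tolist(), [k for k in p])
    for t in('board','dock','board_end','board_mid','bar_face','bed_front'):
        print(t,[(np.round(r['location'],1).tolist(),round(r['score'],2)) for r in vision.recognise(t,p)])
E
```

```text
pics
14.0
{'clock': 0.0, 'qpos': [1.082, 0.492, 1.559, 0.0, 1.092, -0.106], 'dq': [0.002, -0.0, 0.001, -0.0, 0.001, 0.001], 'joint_efforts': [0.0, -61.846, -26.159, -0.0, 0.004, 0.0], 'position': [233.325, 579.584, 244.717], 'orientation': [[-0.928, 0.374, -0.001], [0.374, 0.928, -0.001], [0.0, -0.001, -1.0]], 'ft_force': [0.193, -0.593, -0.575], 'moment': [-0.026, 0.002, 0.02], 'width': 1.001}
top [[-0.029, 0.998, -0.063, 494.672], [-1.0, -0.028, 0.008, -95.707], [0.006, 0.064, 0.998, 1588.858], [0.0, 0.0, 0.0, 1.0]] [[480.9, 0.0, 277.6], [0.0, 480.9, 205.2], [0.0, 0.0, 1.0]] ['frame', 'depth', 'intrinsics', 'pose', 'shot']
board [([338.8, 232.0], 0.61), ([309.8, 186.3], 0.56), ([437.7, 238.1], 0.51)]
dock [([153.2, 230.6], 0.83), ([308.3, 184.2], 0.53)]
board_end [([438.7, 240.5], 0.74), ([339.9, 233.1], 0.68), ([307.1, 186.4], 0.55)]
board_mid [([339.2, 231.2], 0.75), ([311.7, 182.8], 0.53)]
bar_face []
bed_front [([157.6, 232.0], 0.83)]
side [[0.996, 0.043, -0.075, 426.874], [-0.086, 0.566, -0.82, -1690.342], [0.007, 0.824, 0.567, 1153.78], [0.0, 0.0, 0.0, 1.0]] [[542.9, 0.0, 275.3], [0.0, 542.9, 210.3], [0.0, 0.0, 1.0]] ['frame', 'depth', 'intrinsics', 'pose', 'shot']
board [([303.3, 238.5], 0.66), ([252.9, 336.3], 0.6), ([257.4, 258.1], 0.59)]
dock []
board_end [([255.0, 332.7], 0.63), ([303.8, 232.7], 0.61), ([258.7, 256.6], 0.6)]
board_mid [([250.6, 335.2], 0.61), ([254.4, 258.9], 0.44)]
bar_face []
bed_front [([261.3, 156.9], 0.6)]
```

View pics/top0.png

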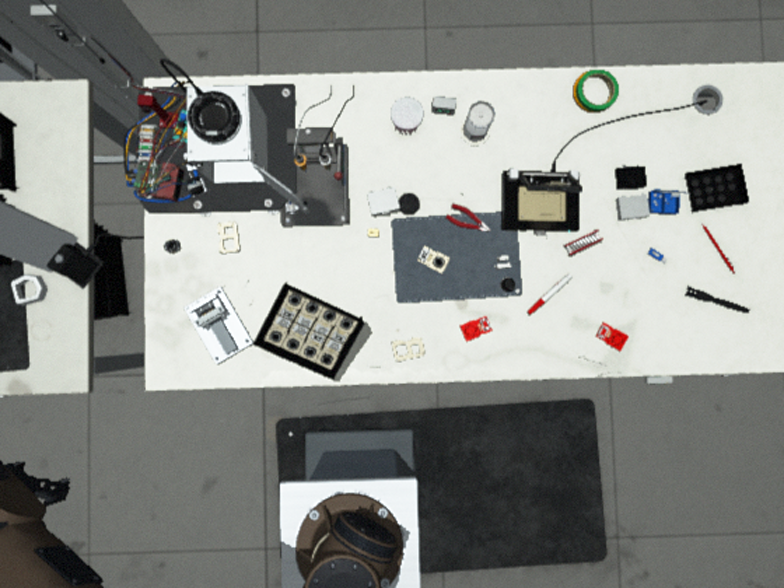

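View pics/side0.png

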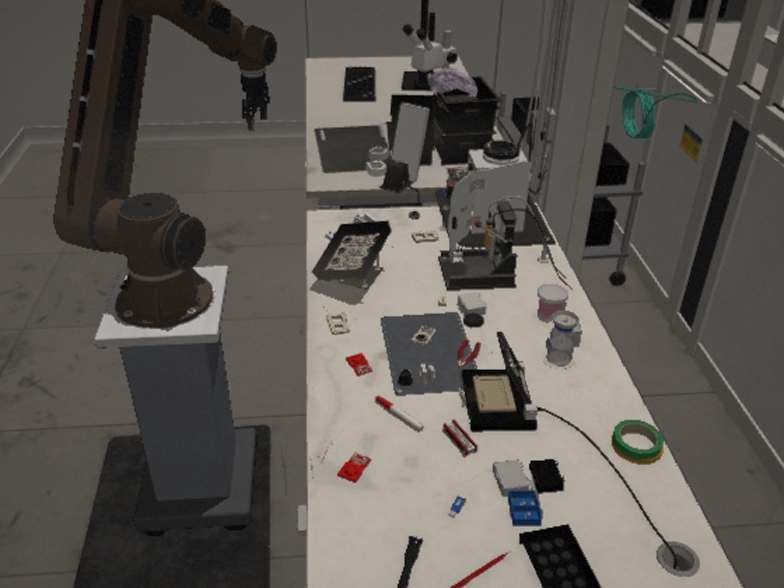

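Candidates for the board (top px): cream board on mat (310,186); red look-alikes (339,232) and (438,239); boards in black tray (~220,236); empty frames (163,169), (291,249). By description it's (310,186). Next, close crops.

```bash
python3 - <<'E'
from h import *
p=vision.camera('top');q=vision.camera('side')
f=p['frame']
a=cv2.resize(f[166:206,285:340],None,fx=10,fy=10,interpolation=cv2.INTER_CUBIC);save('bt',a)
save('dt',cv2.resize(f[200:265,125:190],None,fx=9,fy=9,interpolation=cv2.INTER_CUBIC))
g=q['frame']
save('bs',cv2.resize(g[220:265,275:340],None,fx=10,fy=10,interpolation=cv2.INTER_CUBIC))
save('ds',cv2.resize(g[130:190,225:305],None,fx=9,fy=9,interpolation=cv2.INTER_CUBIC))
P=pts(p);Q=pts(q)
for n,pp,PP in(('top',p,P),('side',q,Q)):
  for t in('board','dock','board_end','board_mid','stick_unit','gold_part','frame_a','contact_bar'):
    for r in vision.regions_of(t,pp):
        m=r['region'];print(n,t,np.round(r['location'],1),round(r['score'],2),m.sum(),np.round(np.nanmedian(PP[m],0),1))
np.savez('d0.npz',P=P,Q=Q,f=f,g=g)
E
```

```text
top board [437.1 241.7] 0.71 231 [ 465.5 -629.     6.7]
top board [307.4 185.7] 0.67 235 [ 658.1 -214.2    8.4]
top board [338.8 234.6] 0.54 231 [ 491.8 -307.6    6. ]
top dock [150.5 230.9] 0.84 1450 [516.8 289.6  16.7]
top board_end [308.8 183.3] 0.69 242 [ 658.  -214.     8.3]
top board_end [438.3 238.9] 0.64 242 [ 462.7 -629.8    6.5]
top board_end [338.2 234.4] 0.5 228 [ 494.1 -307.6    5.8]
top board_mid [434.3 243.7] 0.67 247 [ 465.1 -628.4    6.5]
top board_mid [309.2 185.5] 0.63 203 [ 657.8 -213.4    8.5]
top board_mid [341.  234.1] 0.56 234 [ 494.  -307.     5.8]
top frame_a [292.4 250.6] 0.74 204 [ 452.9 -151.9    8.4]
top frame_a [160.1 167.9] 0.57 282 [725.4 269.7   6.4]
top contact_bar [146.9 220.5] 0.6 32 [551.4 312.4  35.8]
side board [301.6 242.2] 0.71 161 [ 656.7 -222.6    8.6]
side board [254.7 259.2] 0.7 202 [ 491.4 -315.3    6.3]
side board [255.2 335.3] 0.55 232 [ 463.7 -633.7    7. ]
side board_end [252.5 334.1] 0.73 261 [ 463.3 -634.9    6.8]
side board_end [300.4 235.4] 0.66 155 [ 656.7 -222.9    8.9]
side board_end [256.9 259.3] 0.46 189 [ 492.  -312.1    6.6]
side board_mid [256.2 259.7] 0.74 197 [ 492.4 -314.3    6.5]
side board_mid [251.9 333.2] 0.67 253 [ 464.3 -634.     6.9]
side board_mid [299.7 242.4] 0.5 139 [ 657.6 -224.     8.9]
side frame_a [243.1 230.1] 0.47 160 [ 449.4 -153.2    8.6]
side contact_bar [256.1 156. ] 0.6 127 [531.4 318.6  40. ]
```

View pics/bt.png

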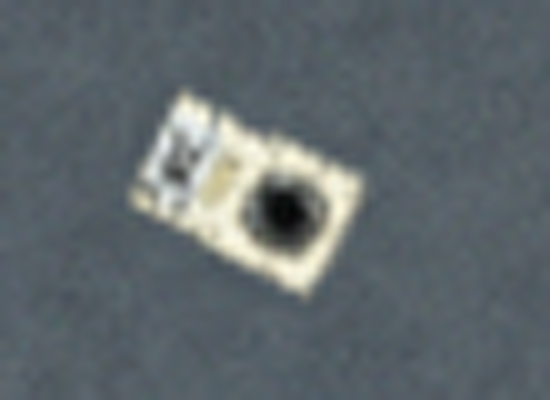

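View pics/dt.png

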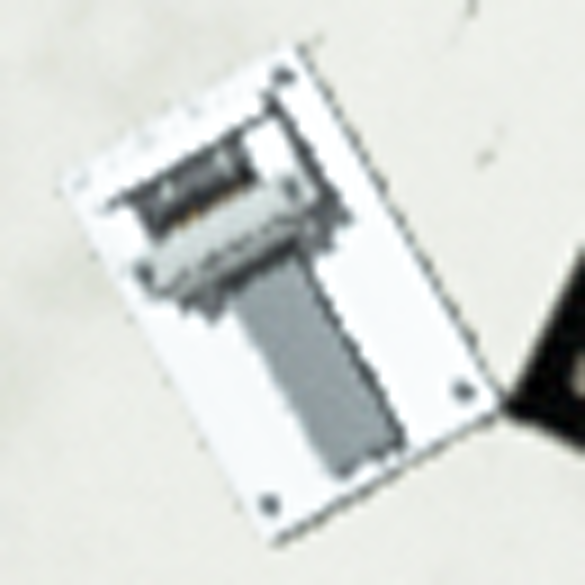

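View pics/bs.png

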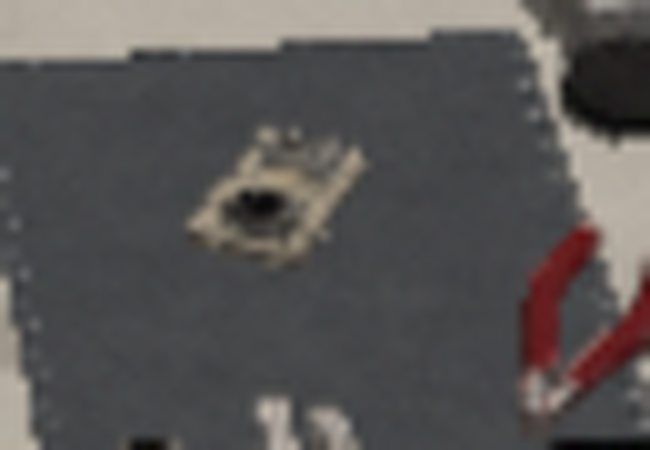

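View pics/ds.png

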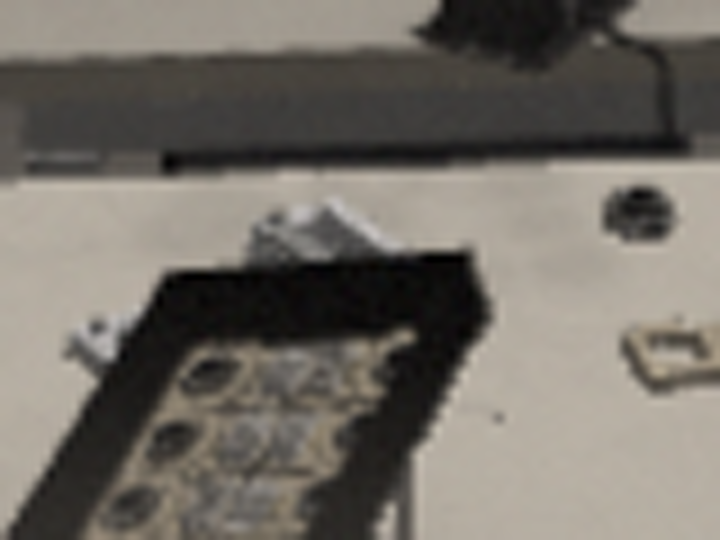

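The top crop shows the cream board alone on the mat: thumbstick at lower right, white socket at the upper left end (~(302,182) in full image). The dock crop shows the bed running lower right to upper left, with lip and black bar at ~(147,221). Now measuring both poses by rays on known planes.

```bash
cat >> h.py <<'E'
def ray(p,uv,z):
    K=np.array(p['intrinsics']);T=np.array(p['pose'])
    uv=np.atleast_2d(uv).astype(float)
    d=np.stack([(uv[:,0]-K[0,2])/K[0,0],-(uv[:,1]-K[1,2])/K[1,1],-np.ones(len(uv))],-1)@T[:3,:3].T
    c=T[:3,3];return c+d*((z-c[2])/d[:,2])[:,None]
def proj(p,X):
    K=np.array(p['intrinsics']);T=np.array(p['pose'])
    c=(np.atleast_2d(X)-T[:3,3])@T[:3,:3]
    return np.stack([K[0,0]*c[:,0]/-c[:,2]+K[0,2],K[1,1]*-c[:,1]/-c[:,2]+K[1,2]],-1)
E
python3 - <<'E'
from h import *
p=vision.camera('top');q=vision.camera('side')
def rect(pts):
    r=cv2.minAreaRect(np.float32(pts)[:,:2]);b=cv2.boxPoints(r)
    return r
for n,pp,sl in(('top',p,(slice(166,206),slice(285,340))),('side',q,(slice(222,252),slice(285,320)))):
    f=pp['frame'].astype(int)
    # mat is bluish grey; board = R-B>10 or region
    m=np.zeros(f.shape[:2],bool)
    m[sl]=((f[...,0]-f[...,2]>8)|(f.sum(2)>480)|(f.sum(2)<120))[sl]
    m=cv2.morphologyEx(m.astype(np.uint8),cv2.MORPH_CLOSE,np.ones((3,3)))
    cs,_=cv2.findContours(m,cv2.RETR_EXTERNAL,cv2.CHAIN_APPROX_NONE);c=max(cs,key=cv2.contourArea)[:,0]
    r=rect(ray(pp,c,8));print(n,len(c),np.round(r[0],1),np.round(r[1],1),round(r[2],1))
    mm=np.zeros_like(m);cv2.drawContours(mm,[c[:,None]],-1,1,-1);v,u=np.nonzero(mm);R=ray(pp,np.stack([u,v],-1),8)
    print(len(u),R.mean(0).round(1));C=np.cov(R[:,:2].T);w,V=np.linalg.eigh(C);print(np.sqrt(w*12).round(1),np.degrees(np.arctan2(V[1],V[0])).round(1))
# dock plate by depth & brightness in top
r=vision.regions_of('dock',p)[0]['region']
cs,_=cv2.findContours(r.astype(np.uint8),cv2.RETR_EXTERNAL,cv2.CHAIN_APPROX_NONE);c=max(cs,key=cv2.contourArea)[:,0]
print('dock',rect(ray(p,c,12)))
P=pts(p)
# height map around dock/tray
z=P[...,2]
print(np.round(z[200:275:3,125:275:5]).astype(int))
E
```

```text
Traceback (most recent call last):
cv2.error: OpenCV(4.12.0) /io/opencv/modules/imgproc/src/convhull.cpp:143: error: (-215:Assertion failed) total >= 0 && (depth == CV_32F || depth == CV_32S) in function 'convexHull'
```

```bash
python3 - <<'E'
from h import *
p=vision.camera('top');q=vision.camera('side')
f=p['frame'];save('bt2',cv2.resize(f[170:202,290:330],None,fx=18,fy=18,interpolation=cv2.INTER_NEAREST))
# gripper in images
o=get_obs();T=o['position']
print(T,proj(p,[T]),proj(q,[T]))
E
```

```text
[233.43538843 579.77835428 245.30629528] [[ 30.98929621 338.38720364]] [[184.57261786  89.09157748]]
```

```bash
python3 - <<'E'
from h import *
p=vision.camera('top');q=vision.camera('side')
def rect(pts):
    return cv2.minAreaRect(np.ascontiguousarray(pts[:,:2],np.float32))
for n,pp,sl in(('top',p,(slice(166,206),slice(285,340))),('side',q,(slice(222,252),slice(285,320)))):
    f=pp['frame'].astype(int)
    m=np.zeros(f.shape[:2],bool)
    m[sl]=((f[...,0]-f[...,2]>8)|(f.sum(2)>480)|(f.sum(2)<120))[sl]
    m=cv2.morphologyEx(m.astype(np.uint8),cv2.MORPH_CLOSE,np.ones((3,3)))
    cs,_=cv2.findContours(m,cv2.RETR_EXTERNAL,cv2.CHAIN_APPROX_NONE);c=max(cs,key=cv2.contourArea)[:,0]
    r=rect(ray(pp,c,8));print(n,len(c),np.round(r[0],1),np.round(r[1],1),round(r[2],1))
    mm=np.zeros_like(m);cv2.drawContours(mm,[np.ascontiguousarray(c[:,None])],-1,1,-1);v,u=np.nonzero(mm);R=ray(pp,np.stack([u,v],-1),8)
    print(len(u),R.mean(0).round(1));C=np.cov(R[:,:2].T);w,V=np.linalg.eigh(C);print(np.sqrt(w*12).round(1),np.degrees(np.arctan2(V[1],V[0])).round(1))
r=vision.regions_of('dock',p)[0]['region']
cs,_=cv2.findContours(r.astype(np.uint8),cv2.RETR_EXTERNAL,cv2.CHAIN_APPROX_NONE);c=max(cs,key=cv2.contourArea)[:,0]
print('dock',rect(ray(p,c,12)))
P=pts(p)
z=P[...,2]
np.set_printoptions(linewidth=250)
print(np.nan_to_num(np.round(z[200:275:3,125:275:5])).astype(int))
print(ray(p,[[240,265],[125,200]],50))
E
```

```text
top 56 [ 659.3 -215.2] [66.5 43.1] 61.7
262 [ 658.9 -215.2    8. ]
[42.6 67.5] [152.1  62.1]
side 44 [ 656.1 -216.5] [73.1 44.8] 61.5
157 [ 655.7 -217.5    8. ]
[42.  72.4] [148.2  58.2]
dock ((657.8489379882812, -215.24546813964844), (67.76056671142578, 41.49629211425781), 61.685035705566406)
[[  2   3  -5   2   3   2  -7  -2  -1  -1   3  -1  -4  -5   4   0  -4  -3  -1   0   0  -5   3  -4  -2  -4   1   1   4   4]
 [  1   6   4   0   3   3   8  -2   2   1  -3   0  -1  -6   7  -2 111   4   2  -1   1  -2  -5   6   5  -4  -3   0   2   1]
 [ -3   0   1   1   0  -2  19   4  -5   1   6   1   7   0   1  -9 145 115  -4   2   2   3   3   3   0  -3   1   3  -4   1]
 [  5   6   7 -11  -2  15  15   8  -2  -4   1   3  -2   2   1 137 107 109 133   1   2   0   0  -2   3  -5   4   4   1   8]
 [  0  -1  -3   3  14  47  35  13   0  -1   4   7  -6   1  -7 109 101 107 100 130  90   3   9  -1   3   3  -4  -1   4   3]
 [  3   1  -7  14  42  33  45  11   2   7   0   1   2  -1  -7  96 102  95 101  99 128  96   4  -2  -2   1  -9   4   3   7]
 [  0   7   5  45  29  34  39  12  14  -1  -4  -7  -7  -5 130  88  
[... 1655 characters left out ...]
 [  3  -3  -6  -2  -4   3  -6   0   0  -5  -1   7   3   7  -3  -9  -2   2  70  55  43  41  31  48   0  -4  -2   5  -2  -1]
 [  0   5  -1   2   2  -4  -2  -1   5  -5  -4   2   4  -5  -1   1  -4  -3   9  69  56  40  29  57   6   3   6  -5   8   2]
 [  6   2   3   3  -6   3   1  -2   0   2   6   3   8   0   1   2  -2  -1   4  -6  61  55  38  57  10  -1  -3  -7  -3  -2]
 [  3   1  -3   4   2   4  -5   1   5   8  -1  -3   3  -2   2  -2   1   4   7  -5  -5  -1  56  -4  -1   1   5  -6  -2  -7]
 [ -5   2  -1  -4  -3   3  -1   2   7   3  -5  -1   5   2   3  -7  -6   0   0   4  -3   0  -3  -5   0   5  -1   0   2  -6]]
[[405.34427633  16.71824551  50.        ]
 [622.94917272 379.66985626  50.        ]]
```

View pics/bt2.png

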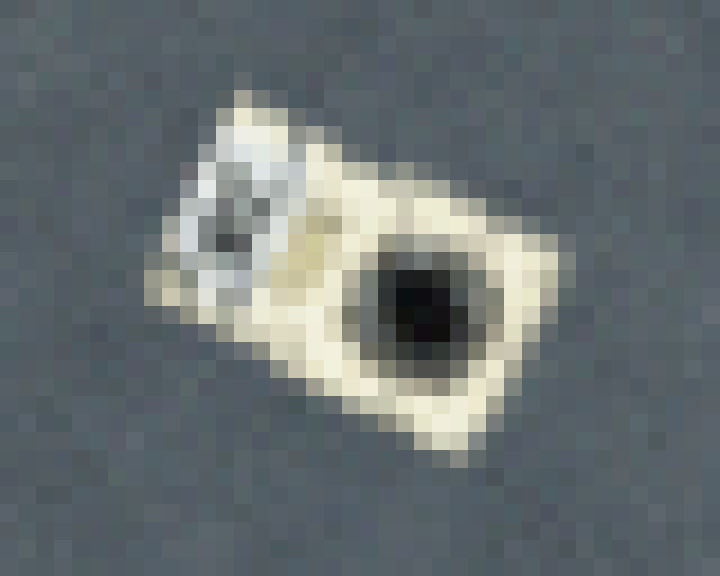

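```bash
python3 - <<'E'
from h import *
p=vision.camera('top')
C=ray(p,np.array([[65,185],[293,45],[503,405],[270,545]])/9+[[125-.5+.06,200-.5+.06]],12)[:,:2]
print(C.round(1),C.mean(0)); e=[np.linalg.norm(C[i]-C[(i+1)%4]).round(1) for i in range(4)];print(e)
for a,b in((3,0),(2,1),):
    d=C[b]-C[a];print(np.degrees(np.arctan2(d[1],d[0])))
for a,b in((0,1),(3,2),):
    d=C[b]-C[a];print(np.degrees(np.arctan2(d[1],d[0]))+90)
for r in vision.regions_of('dock',p):
  m=r['region'];
  if m.sum()<800: continue
  cs,_=cv2.findContours(m.astype(np.uint8),cv2.RETR_EXTERNAL,cv2.CHAIN_APPROX_NONE);c=max(cs,key=cv2.contourArea)[:,0]
  R=cv2.minAreaRect(np.ascontiguousarray(ray(p,c,12)[:,:2],np.float32));print(m.sum(),R)
# bed: grey rail pixels
f=p['frame'].astype(int);m=np.zeros(f.shape[:2],np.uint8);s=f.sum(2)/3
sl=(slice(230,254),slice(148,172));m[sl]=((s>125)&(s<185))[sl]
m=cv2.morphologyEx(m,cv2.MORPH_OPEN,np.ones((3,3)))
n,l,st,_=cv2.connectedComponentsWithStats(m);k=1+np.argmax(st[1:,4]);v,u=np.nonzero(l==k)
B=ray(p,np.stack([u,v],-1),26)[:,:2];print(len(B),B.mean(0));w,V=np.linalg.eigh(np.cov(B.T));print(np.sqrt(w*12),np.degrees(np.arctan2(V[1],V[0])))
P=pts(p);np.save('P.npy',P)
th=np.radians(30)
E
```

```text
[[559.5 369.8]
 [608.1 286.4]
 [475.1 212.1]
 [427.1 297.1]] [517.45065859 291.37231703]
[np.float64(96.6), np.float64(152.4), np.float64(97.6), np.float64(151.1)]
28.788741171404634
29.195575040747862
30.26398214147303
29.49029546502345
1447 ((517.8499755859375, 292.65618896484375), (155.08026123046875, 100.6792221069336), 28.922651290893555)
185 [490.49468651 277.26767852]
[26.12976081 73.03360001] [ -61.57911024 -151.57911024]
```

Board centre ≈ (658,-216), lead direction ≈ 62°. Dock ≈ (517.6,292), yaw ≈ 29°. The raised tray (up to about 145 mm high) lies beside the dock. First spin the tool so that its x points along the board's lead direction.

```bash
python3 -m pendant '[{"delta_pos":[0,0,0],"spin":10,"jaw":0.052},{"delta_pos":[0,0,0],"spin":10,"jaw":0.052},{"delta_pos":[0,0,0],"spin":10,"jaw":0.052},{"delta_pos":[0,0,0],"spin":10,"jaw":0.052},{"delta_pos":[0,0,0],"spin":10,"jaw":0.052},{"delta_pos":[0,0,0],"spin":10,"jaw":0.052},{"delta_pos":[0,0,0],"spin":10,"jaw":0.052},{"delta_pos":[0,0,0],"spin":10,"jaw":0.052},{"delta_pos":[0,0,0],"spin":10,"jaw":0.052},{"delta_pos":[0,0,0],"spin":6,"jaw":0.052}]' 25
cat >> h.py <<'E'
def to(x,y,z=None):
    o=get_obs();R=np.array(o['orientation']);P=np.array(o['position'])
    t=np.array([x,y,P[2] if z is None else z])
    print('pos',P.round(1),'yaw_x',round(float(np.degrees(np.arctan2(R[1,0],R[0,0]))),2),'F',np.round(o['ft_force'],1),'w',round(float(o['width'])*85.4,1),'clock',round(float(o['clock']),2),'q',np.round(o['qpos'],2))
    print('delta tool mm',(R.T@(t-P)).round(1))
E
python3 -c "
from h import *
to(650.5,-229,245);print(manip.tip_extent)"
```

```text
clock: 3.3
position: [233.4, 579.8, 245.3]
orientation: [[0.472, 0.881, 0.0], [0.881, -0.472, 0.0], [0.0, -0.0, -1.0]]
ft_force: [-0.0, -0.6, 0.4]
width: 0.607
pos [233.4 579.8 245.3] yaw_x 61.81 F [-0.  -0.6  0.4] w 51.8 clock 3.3 q [1.08 0.49 1.56 0.   1.09 1.57]
delta tool mm [-5.159e+02  7.496e+02  3.000e-01]
14.0
```

```bash
python3 -m pendant '[{"delta_pos":[-0.034,0.049,0],"spin":0,"jaw":0.052},{"delta_pos":[-0.034,0.049,0],"spin":0,"jaw":0.052},{"delta_pos":[-0.034,0.049,0],"spin":0,"jaw":0.052},{"delta_pos":[-0.034,0.049,0],"spin":0,"jaw":0.052},{"delta_pos":[-0.034,0.049,0],"spin":0,"jaw":0.052},{"delta_pos":[-0.034,0.049,0],"spin":0,"jaw":0.052},{"delta_pos":[-0.034,0.049,0],"spin":0,"jaw":0.052},{"delta_pos":[-0.034,0.049,0],"spin":0,"jaw":0.052},{"delta_pos":[-0.034,0.049,0],"spin":0,"jaw":0.052},{"delta_pos":[-0.034,0.049,0],"spin":0,"jaw":0.052},{"delta_pos":[-0.034,0.049,0],"spin":0,"jaw":0.052},{"delta_pos":[-0.034,0.049,0],"spin":0,"jaw":0.052}]'
python3 -c "
from h import *
to(650.5,-229,100)"
```

```text
clock: 4.8
position: [562.5, -58.1, 245.5]
orientation: [[0.469, 0.883, 0.0], [0.883, -0.469, 0.0], [0.0, 0.0, -1.0]]
ft_force: [1.7, 0.7, 0.7]
width: 0.611
pos [562.5 -58.1 245.5] yaw_x 62.05 F [1.7 0.7 0.7] w 52.2 clock 4.8 q [-0.22  0.41  1.71  0.    1.03  0.27]
delta tool mm [-109.8  157.7  145.5]
```

```bash
python3 -m pendant '[{"delta_pos":[-0.028,0.040,0.01],"spin":0,"jaw":0.052},{"delta_pos":[-0.028,0.040,0.01],"spin":0,"jaw":0.052},{"delta_pos":[-0.028,0.040,0.01],"spin":0,"jaw":0.052},{"delta_pos":[-0.024,0.040,0.03],"spin":0,"jaw":0.052},{"delta_pos":[0,0,0.04],"spin":0,"jaw":0.052},{"delta_pos":[0,0,0.04],"spin":0,"jaw":0.052},{"delta_pos":[0,0,0.0],"spin":0,"jaw":0.052},{"delta_pos":[0,0,0.0],"spin":0,"jaw":0.052}]'
python3 - <<'E'
from h import *
to(650.5,-229,40)
p=vision.camera('top');q=vision.camera('side')
save('g1t',cv2.resize(p['frame'][155:215,265:345],None,fx=9,fy=9,interpolation=cv2.INTER_CUBIC))
save('g1s',cv2.resize(q['frame'][190:260,265:345],None,fx=9,fy=9,interpolation=cv2.INTER_CUBIC))
E
```

```text
clock: 5.8
position: [653.3, -226.7, 106.9]
orientation: [[0.468, 0.884, 0.002], [0.884, -0.468, -0.001], [0.0, 0.002, -1.0]]
ft_force: [0.4, -0.1, 0.2]
width: 0.607
pos [ 653.3 -226.7  106.9] yaw_x 62.08 F [ 0.4 -0.1  0.2] w 51.9 clock 5.8 q [-0.43  0.73  1.51  0.    0.91  0.06]
delta tool mm [-3.4 -1.5 66.9]
```

View pics/g1t.png

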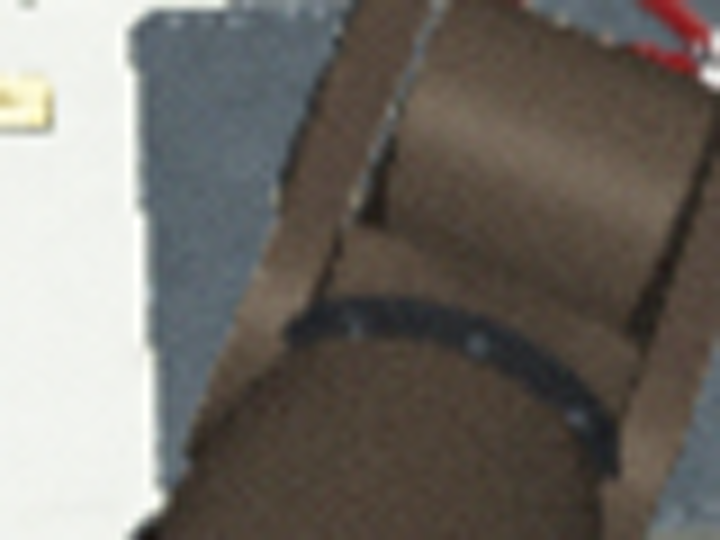

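View pics/g1s.png

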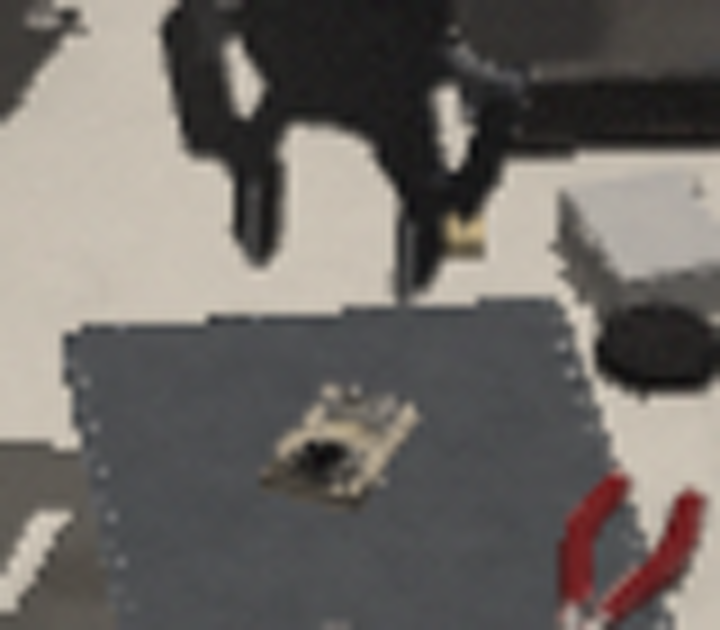

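```bash
python3 - <<'E'
from h import *
q=vision.camera('side')
P=np.array([653.3,-226.7,106.9]);y=np.array([.884,-.468,0])
for e in(0,4,8,11,14):
    print(e,[proj(q,[P+s*y*30-[0,0,e]]).round(1)[0] for s in(-1,1)])
E
```

```text
0 [array([294.5, 215.6]), array([311.3, 219.8])]
4 [array([294.4, 216.6]), array([311.3, 220.7])]
8 [array([294.4, 217.6]), array([311.2, 221.7])]
11 [array([294.4, 218.3]), array([311.2, 222.5])]
14 [array([294.4, 219. ]), array([311.1, 223.2])]
```

The side crop shows the open fingers above the board at crop (258,265) and (405,300), lined up with its long edges to about 1 px. The top view is hidden by the wrist. Descending.

```bash
python3 -m pendant '[{"delta_pos":[-0.003,0,0.03],"spin":0,"jaw":0.052},{"delta_pos":[0,0,0.03],"spin":0,"jaw":0.052},{"delta_pos":[0,0,0.02],"spin":0,"jaw":0.052},{"delta_pos":[0,0,0.002],"spin":0,"jaw":0.052},{"delta_pos":[0,0,0],"spin":0,"jaw":0.052},{"delta_pos":[0,0,0],"spin":0,"jaw":0.052}]'
python3 - <<'E'
from h import *
to(651.7,-229.2,17)
q=vision.camera('side')
save('g2s',cv2.resize(q['frame'][210:260,270:335],None,fx=11,fy=11,interpolation=cv2.INTER_CUBIC))
E
```

```text
clock: 6.7
position: [651.7, -229.3, 24.5]
orientation: [[0.468, 0.884, 0.002], [0.884, -0.468, -0.001], [0.0, 0.002, -1.0]]
ft_force: [0.5, 0.3, -0.3]
width: 0.613
pos [ 651.7 -229.3   24.5] yaw_x 62.07 F [ 0.5  0.3 -0.3] w 52.4 clock 6.7 q [-0.43  0.83  1.54  0.    0.76  0.05]
delta tool mm [ 0.1 -0.1  7.5]
```

View pics/g2s.png

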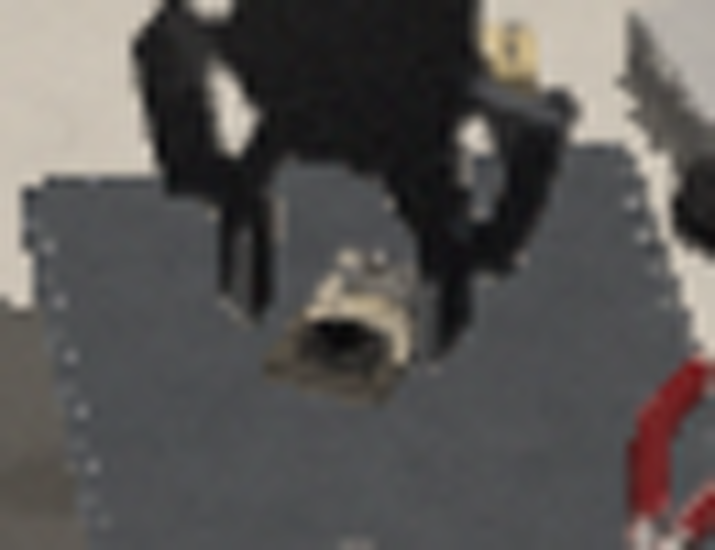

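Fingers straddle the board over its thumbstick half. Probing down.

```bash
python3 -m pendant '[{"delta_pos":[0,0,0.004],"spin":0,"jaw":0.052},{"delta_pos":[0,0,0.003],"spin":0,"jaw":0.052},{"delta_pos":[0,0,0],"spin":0,"jaw":0.052}]'; for i in 1 ; do python3 -m pendant '[{"delta_pos":[0,0,0.001],"spin":0,"jaw":0.052},{"delta_pos":[0,0,0],"spin":0,"jaw":0.052}]'; done; python3 -m pendant '[{"delta_pos":[0,0,0.001],"spin":0,"jaw":0.052},{"delta_pos":[0,0,0],"spin":0,"jaw":0.052}]'
```

```text
clock: 7.12
position: [651.0, -229.1, 15.9]
orientation: [[0.468, 0.883, -0.001], [0.883, -0.468, 0.0], [0.0, -0.001, -1.0]]
ft_force: [0.1, 0.1, -0.2]
width: 0.61
clock: 7.38
position: [651.2, -229.1, 15.2]
orientation: [[0.468, 0.883, -0.0], [0.883, -0.468, 0.0], [0.0, -0.0, -1.0]]
ft_force: [-0.0, -0.3, -0.6]
width: 0.606
clock: 7.62
position: [651.2, -229.1, 14.2]
orientation: [[0.468, 0.884, -0.0], [0.884, -0.468, 0.0], [0.0, -0.0, -1.0]]
ft_force: [-0.1, -0.6, -0.2]
width: 0.611
```

```bash
python3 -m pendant '[{"delta_pos":[0,0,0.001],"spin":0,"jaw":0.052},{"delta_pos":[0,0,0],"spin":0,"jaw":0.052}]'; python3 -m pendant '[{"delta_pos":[0,0,0.001],"spin":0,"jaw":0.052},{"delta_pos":[0,0,0],"spin":0,"jaw":0.052}]'
```

```text
clock: 7.88
position: [651.1, -229.1, 13.2]
orientation: [[0.468, 0.884, -0.0], [0.884, -0.468, 0.0], [0.0, -0.0, -1.0]]
ft_force: [0.5, -0.4, -0.2]
width: 0.613
clock: 8.12
position: [651.2, -229.2, 12.7]
orientation: [[0.468, 0.883, 0.0], [0.883, -0.468, -0.0], [0.0, 0.0, -1.0]]
ft_force: [-1.9, 0.4, 4.5]
width: 0.608
```

Touched the mat at z ≈ 12.8. Back off 2.5 mm and close.

```bash
python3 -m pendant '[{"delta_pos":[0,0,-0.003],"spin":0,"jaw":0.052},{"delta_pos":[0,0,0],"spin":0,"jaw":0.034},{"delta_pos":[0,0,0],"spin":0,"jaw":0.034},{"delta_pos":[0,0,0],"spin":0,"jaw":0.034},{"delta_pos":[0,0,0],"spin":0,"jaw":0.034},{"delta_pos":[0,0,0],"spin":0,"jaw":0.034}]' 60
python3 - <<'E'
from h import *
to(651,-229,80)
q=vision.camera('side')
save('g3s',cv2.resize(q['frame'][210:260,270:335],None,fx=11,fy=11,interpolation=cv2.INTER_CUBIC))
E
```

```text
clock: 8.88
position: [651.5, -229.2, 16.1]
orientation: [[0.468, 0.884, 0.001], [0.884, -0.468, -0.0], [0.0, 0.001, -1.0]]
ft_force: [-1.3, -0.0, 7.5]
width: 0.459
pos [ 651.5 -229.2   16.1] yaw_x 62.07 F [-1.3 -0.   7.5] w 39.2 clock 8.88 q [-0.43  0.84  1.55  0.    0.75  0.05]
delta tool mm [ -0.   -0.5 -63.9]
```

View pics/g3s.png

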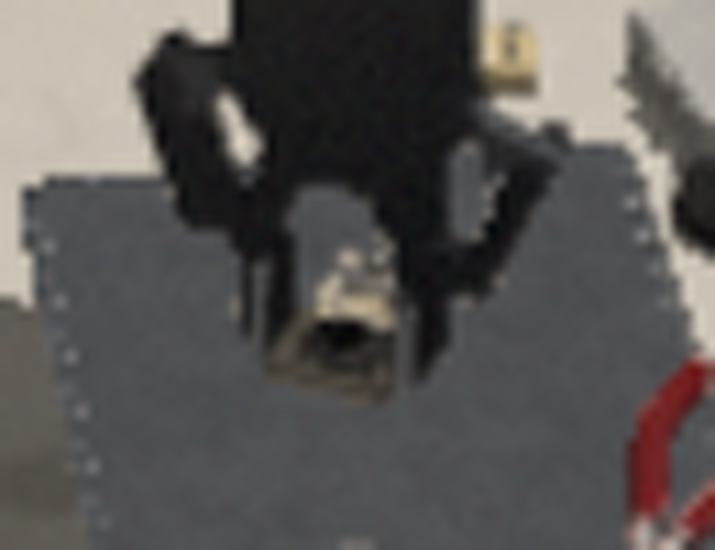

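```bash
python3 -m pendant '[{"delta_pos":[0,0,-0.01],"spin":0,"jaw":0.034},{"delta_pos":[0,0,-0.03],"spin":0,"jaw":0.034},{"delta_pos":[0,0,-0.04],"spin":0,"jaw":0.034},{"delta_pos":[0,0,-0.05],"spin":0,"jaw":0.034},{"delta_pos":[0,0,0],"spin":0,"jaw":0.034},{"delta_pos":[0,0,0],"spin":0,"jaw":0.034}]'
python3 - <<'E'
from h import *
to(651,-229,80)
q=vision.camera('side')
save('g4s',cv2.resize(q['frame'][170:230,265:345],None,fx=9,fy=9,interpolation=cv2.INTER_CUBIC))
E
```

```text
clock: 9.68
position: [650.9, -229.0, 145.1]
orientation: [[0.468, 0.884, -0.0], [0.884, -0.468, 0.0], [0.0, -0.0, -1.0]]
ft_force: [0.4, -0.0, -0.2]
width: 0.458
pos [ 650.9 -229.   145.1] yaw_x 62.07 F [ 0.4 -0.  -0.2] w 39.1 clock 9.68 q [-0.43  0.68  1.48  0.    0.98  0.05]
delta tool mm [ 0.   0.2 65.1]
```

View pics/g4s.png

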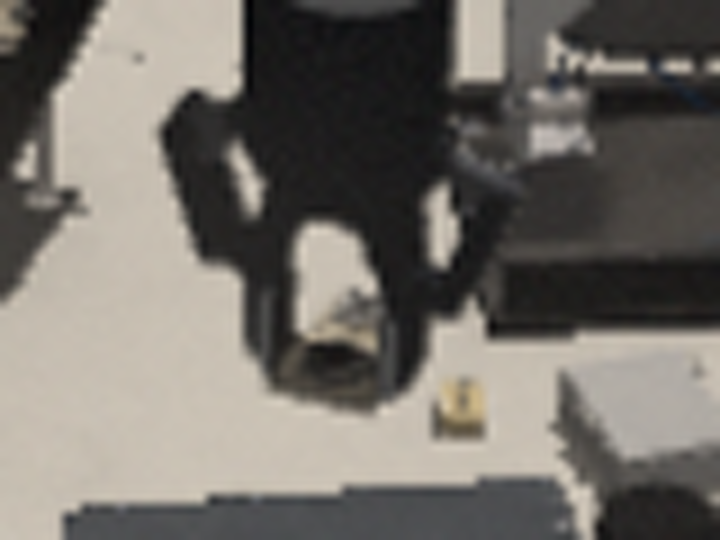

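Board lifted and level in the grip (opening 39 mm, stick end towards the camera); underside ≈ 14 mm below the TCP, leading end ≈ 49 mm ahead. Check clearance to the tray in dock axes.

```bash
python3 - <<'E'
from h import *
P=np.load('P.npy').reshape(-1,3);P=P[np.isfinite(P[:,0])]
th=np.radians(29);c,s=np.cos(th),np.sin(th)
d=P[:,:2]-[517.6,292];x=d[:,0]*c+d[:,1]*s;y=-d[:,0]*s+d[:,1]*c
for lo in(25,50,65,80,95,110,130):
    print(lo,[(k,round(float(y[(P[:,2]>lo)&(x>k)&(x<k+20)&(y<0)&(y>-160)].max(initial=-999)),0)) for k in range(-120,80,20)])
for k in(-60,-44,-23,-15): print(k,517.6+k*c,292+k*s)
E
```

```text
25 [(-120, -73.0), (-100, -61.0), (-80, -0.0), (-60, -1.0), (-40, -1.0), (-20, -2.0), (0, -1.0), (20, -0.0), (40, -1.0), (60, -2.0)]
50 [(-120, -73.0), (-100, -61.0), (-80, -73.0), (-60, -110.0), (-40, -139.0), (-20, -999.0), (0, -23.0), (20, -2.0), (40, -1.0), (60, -12.0)]
65 [(-120, -73.0), (-100, -61.0), (-80, -73.0), (-60, -110.0), (-40, -139.0), (-20, -999.0), (0, -999.0), (20, -999.0), (40, -999.0), (60, -999.0)]
80 [(-120, -73.0), (-100, -61.0), (-80, -73.0), (-60, -110.0), (-40, -139.0), (-20, -999.0), (0, -999.0), (20, -999.0), (40, -999.0), (60, -999.0)]
95 [(-120, -73.0), (-100, -61.0), (-80, -73.0), (-60, -110.0), (-40, -139.0), (-20, -999.0), (0, -999.0), (20, -999.0), (40, -999.0), (60, -999.0)]
110 [(-120, -999.0), (-100, -999.0), (-80, -96.0), (-60, -110.0), (-40, -139.0), (-20, -999.0), (0, -999.0), (20, -999.0), (40, -999.0), (60, -999.0)]
130 [(-120, -999.0), (-100, -999.0), (-80, -999.0), (-60, -127.0), (-40, -149.0), (-20, -999.0), (0, -999.0), (20, -999.0), (40, -999.0), (60, -999.0)]
-60 465.1228175716363 262.91142278521977
-44 479.1167328858666 270.6683767091612
-23 497.48374673579394 280.84937873433427
-15 504.4807043929091 284.72785569630497
```

```bash
python3 -m pendant '[{"delta_pos":[0,0,-0.045],"spin":0,"jaw":0.034},{"delta_pos":[0,0,-0.045],"spin":0,"jaw":0.034},{"delta_pos":[0.036,-0.0386,0],"spin":0,"jaw":0.034},{"delta_pos":[0.036,-0.0386,0],"spin":0,"jaw":0.034},{"delta_pos":[0.036,-0.0386,0],"spin":0,"jaw":0.034},{"delta_pos":[0.036,-0.0386,0],"spin":0,"jaw":0.034},{"delta_pos":[0.036,-0.0386,0],"spin":0,"jaw":0.034},{"delta_pos":[0.036,-0.0386,0],"spin":0,"jaw":0.034},{"delta_pos":[0.036,-0.0386,0],"spin":0,"jaw":0.034},{"delta_pos":[0.036,-0.0386,0],"spin":0,"jaw":0.034},{"delta_pos":[0.036,-0.0386,0],"spin":0,"jaw":0.034},{"delta_pos":[0.036,-0.0386,0],"spin":0,"jaw":0.034}]'
python3 -m pendant '[{"delta_pos":[0,0,0],"spin":10,"jaw":0.034},{"delta_pos":[0,0,0],"spin":10,"jaw":0.034},{"delta_pos":[0,0,0],"spin":10,"jaw":0.034},{"delta_pos":[0,0,0],"spin":3,"jaw":0.034},{"delta_pos":[0,0,0],"spin":0,"jaw":0.034},{"delta_pos":[0,0,0],"spin":0,"jaw":0.034}]'
python3 - <<'E'
from h import *
to(477.4,269.7,100)
p=vision.camera('top');save('t5',p['frame'],1.4)
q=vision.camera('side');save('s5',cv2.resize(q['frame'][60:200,170:340],None,fx=4.5,fy=4.2,interpolation=cv2.INTER_CUBIC))
E
```

```text
clock: 11.22
position: [477.8, 271.1, 234.1]
orientation: [[0.469, 0.883, -0.002], [0.883, -0.469, -0.001], [-0.002, -0.001, -1.0]]
ft_force: [0.4, -0.1, 0.0]
width: 0.456
clock: 11.98
position: [478.6, 269.7, 234.7]
orientation: [[0.873, 0.487, -0.001], [0.487, -0.873, -0.0], [-0.001, -0.0, -1.0]]
ft_force: [0.2, -0.2, -1.2]
width: 0.46
pos [478.6 269.7 234.7] yaw_x 29.14 F [ 0.2 -0.2 -1.2] w 39.3 clock 11.97 q [0.39 0.4  1.76 0.   0.99 1.45]
delta tool mm [ -0.9  -0.6 134.7]
```

View pics/t5.png

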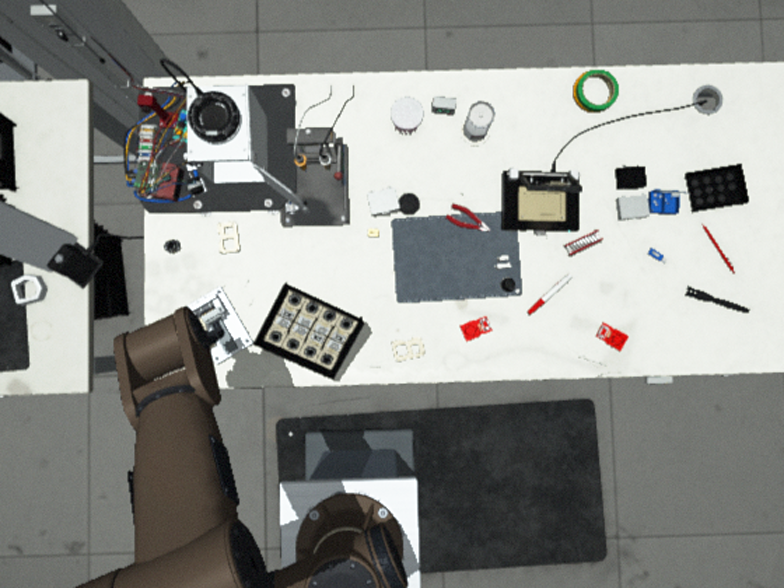

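View pics/s5.png

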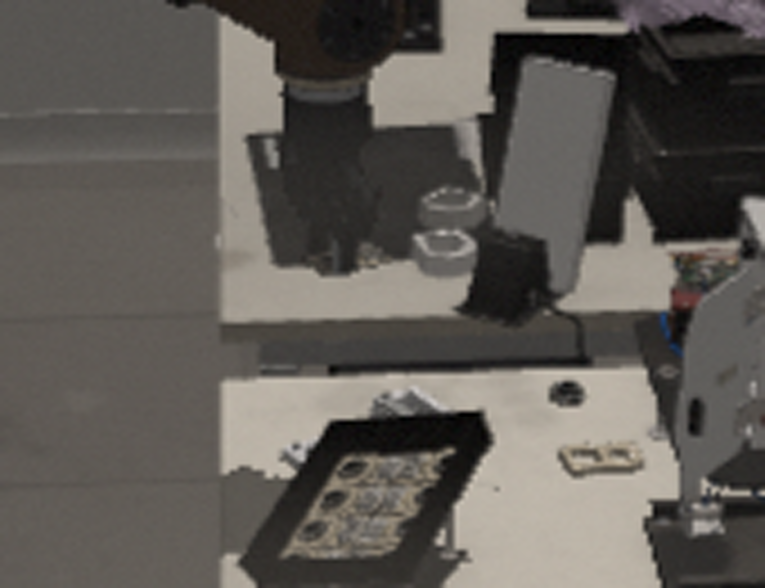

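```bash
python3 - <<'E'
from h import *
from scipy.optimize import minimize
p=vision.camera('top')
f=cv2.cvtColor(np.load('d0.npz')['f'],cv2.COLOR_RGB2GRAY).astype(np.float32)
def samp(a,X,Y,z):
    c,s=np.cos(a[2]),np.sin(a[2])
    W=np.stack([a[0]+X*c-Y*s,a[1]+X*s+Y*c,np.full(X.shape,z)],-1).reshape(-1,3)
    u=proj(p,W).astype(np.float32)
    return cv2.remap(f,u[:,0].reshape(1,-1).copy(),u[:,1].reshape(1,-1).copy(),cv2.INTER_LINEAR)[0].reshape(X.shape)
X,Y=np.meshgrid(np.arange(-68,6,1.),np.arange(-13.5,13.6,1))
Xf,Yf=np.meshgrid(np.arange(-68,6,1.),np.r_[np.arange(-24,-16,1),np.arange(17,25,1)])
Xe,Ye=np.meshgrid(np.arange(-77,-72,1.),np.arange(-13,14,1.))
def cost(a):
    a=[a[0],a[1],np.radians(a[2])]
    return samp(a,X,Y,26).mean()+samp(a,X,Y,26).std()*1-samp(a,Xf,Yf,22).mean()-.15*samp(a,Xe,Ye,20).mean()
for x0 in([517.6,292,29],[516,293,28],[519,291,30]):
    r=minimize(cost,x0,method='Nelder-Mead',options=dict(initial_simplex=[x0,[x0[0]+3,*x0[1:]],[x0[0],x0[1]+3,x0[2]],[*x0[:2],x0[2]+1.5]]));print(r.x,r.fun)
# profile across bed
a=[517.6,292,np.radians(29)]
yy=np.arange(-26,27,2.)
for xs in(-60,-40,-20,0):
    print(xs,samp(a,np.full(yy.shape,xs)[None]*1.,yy[None],26).astype(int))
E
```

```text
[517.94949692 290.57869309  28.66842414] -104.5371322631836
[517.8782068  290.75705604  28.86610314] -104.51960754394531
[518.00944324 290.57401952  28.57827464] -104.53773498535156
-60 [[250 251 251 250 219 149 119 143 155 160 159 160 161 161 158 154 154 154
  158 172 198 226 245 248 248 248 249]]
-40 [[250 250 250 243 196 121 114 151 159 161 158 157 158 159 156 155 153 153
  157 171 194 223 243 248 248 248 248]]
-20 [[248 250 251 251 212 131 128 145 161 162 160 160 158 158 158 156 155 155
  153 172 202 231 248 248 248 248 248]]
0 [[240 235 242 251 191 124 140 160 164 164 162 160 160 159 158 159 159 157
  156 165 186 217 243 228 225 231 237]]
```

Dock refined: centre ≈ (517.6,292.1), yaw ≈ 29°. Descend above the rear of the bed, then look.

```bash
python3 -m pendant '[{"delta_pos":[0.001,-0.001,0.04],"spin":0,"jaw":0.034},{"delta_pos":[0,0,0.05],"spin":0,"jaw":0.034},{"delta_pos":[0,0,0.05],"spin":0,"jaw":0.034},{"delta_pos":[0,0,0.03],"spin":0,"jaw":0.034},{"delta_pos":[0,0,0],"spin":0,"jaw":0.034},{"delta_pos":[0,0,0],"spin":0,"jaw":0.034}]'
python3 - <<'E'
from h import *
to(479.1,270.8,40)
p=vision.camera('top');save('t6',cv2.resize(p['frame'][190:270,115:200],None,fx=8,fy=7.4,interpolation=cv2.INTER_CUBIC))
q=vision.camera('side');save('s6',cv2.resize(q['frame'][110:190,220:310],None,fx=8,fy=7.4,interpolation=cv2.INTER_CUBIC))
E
```

```text
clock: 12.88
position: [479.7, 271.3, 66.4]
orientation: [[0.874, 0.486, 0.001], [0.486, -0.874, 0.001], [0.001, 0.0, -1.0]]
ft_force: [-0.1, -0.3, 0.0]
width: 0.46
pos [479.7 271.3  66.4] yaw_x 29.08 F [-0.1 -0.3  0. ] w 39.3 clock 12.88 q [0.39 0.63 1.9  0.   0.61 1.46]
delta tool mm [-0.8  0.2 26.4]
```

View pics/t6.png

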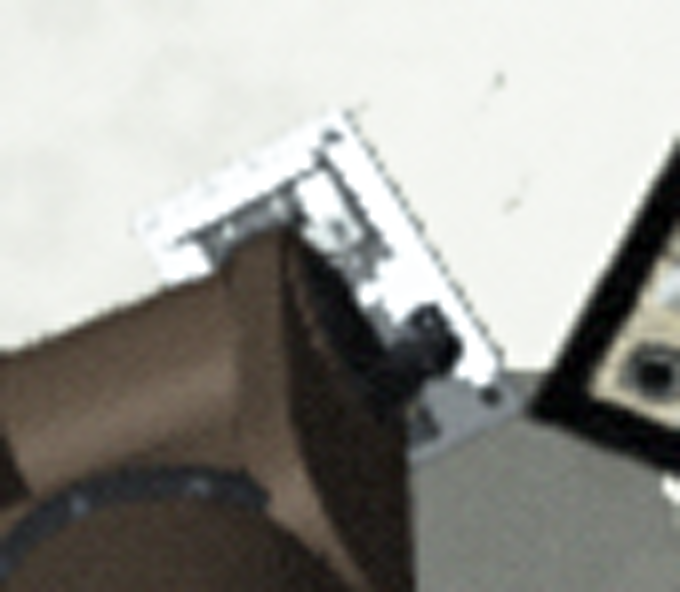

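View pics/s6.png

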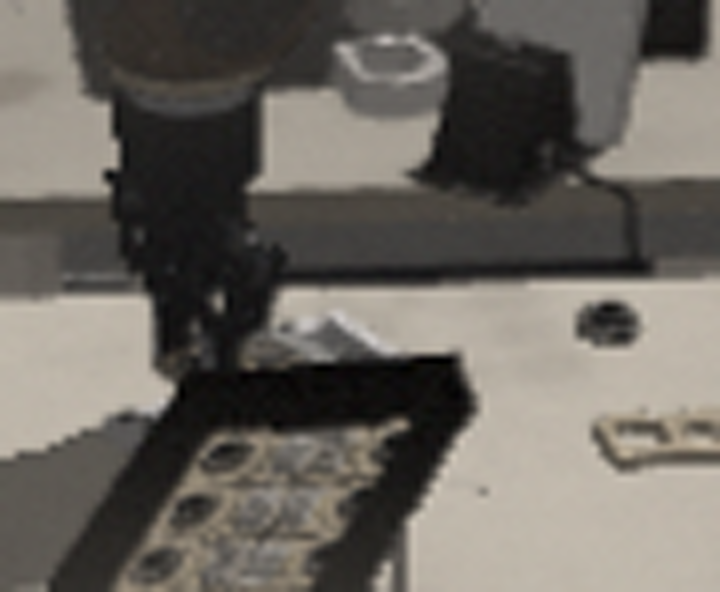

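Views are mostly blocked: the wrist covers the bed from above and the tray from the side. The board hangs above the bed's front half with the lip beyond it. I'll use force feedback, lowering to the bed first.

```bash
python3 -m pendant '[{"delta_pos":[-0.001,0,0.014],"spin":0,"jaw":0.034},{"delta_pos":[0,0,0.004],"spin":0,"jaw":0.034},{"delta_pos":[0,0,0],"spin":0,"jaw":0.034},{"delta_pos":[0,0,0],"spin":0,"jaw":0.034}]'
python3 -m pendant '[{"delta_pos":[0,0,0.001],"spin":0,"jaw":0.034},{"delta_pos":[0,0,0],"spin":0,"jaw":0.034}]'
python3 -m pendant '[{"delta_pos":[0,0,0.001],"spin":0,"jaw":0.034},{"delta_pos":[0,0,0],"spin":0,"jaw":0.034}]'
```

```text
clock: 13.48
position: [478.4, 270.7, 47.3]
orientation: [[0.874, 0.486, 0.0], [0.486, -0.874, 0.0], [0.0, -0.0, -1.0]]
ft_force: [-0.0, -0.2, -0.6]
width: 0.458
clock: 13.72
position: [478.3, 270.7, 46.3]
orientation: [[0.874, 0.486, 0.0], [0.486, -0.874, 0.0], [0.0, -0.0, -1.0]]
ft_force: [-0.0, 0.3, -0.2]
width: 0.457
clock: 13.98
position: [478.3, 270.6, 45.3]
orientation: [[0.874, 0.486, -0.0], [0.486, -0.874, 0.0], [-0.0, -0.0, -1.0]]
ft_force: [0.5, 0.7, 0.3]
width: 0.454
```

```bash
for i in 1; do python3 -m pendant '[{"delta_pos":[0,0,0.0025],"spin":0,"jaw":0.034},{"delta_pos":[0,0,0],"spin":0,"jaw":0.034}]'; done
python3 -m pendant '[{"delta_pos":[0,0,0.001],"spin":0,"jaw":0.034},{"delta_pos":[0,0,0],"spin":0,"jaw":0.034}]'
python3 -m pendant '[{"delta_pos":[0,0,0.0007],"spin":0,"jaw":0.034},{"delta_pos":[0,0,0],"spin":0,"jaw":0.034}]'
```

```text
clock: 14.22
position: [478.2, 270.6, 42.6]
orientation: [[0.874, 0.486, -0.0], [0.486, -0.874, -0.0], [-0.0, -0.0, -1.0]]
ft_force: [0.3, -1.0, -0.7]
width: 0.457
clock: 14.48
position: [478.3, 270.6, 41.8]
orientation: [[0.874, 0.486, -0.0], [0.486, -0.874, 0.0], [0.0, -0.0, -1.0]]
ft_force: [-0.9, 0.1, -1.3]
width: 0.462
clock: 14.72
position: [478.3, 270.6, 41.1]
orientation: [[0.874, 0.486, 0.0], [0.486, -0.874, 0.0], [0.0, -0.0, -1.0]]
ft_force: [0.1, 0.0, -0.3]
width: 0.461
```

```bash

python3 -m pendant '[{"delta_pos":[0,0,0.0007],"spin":0,"jaw":0.034},{"delta_pos":[0,0,0],"spin":0,"jaw":0.034}]'
python3 -m pendant '[{"delta_pos":[0,0,0.0005],"spin":0,"jaw":0.034},{"delta_pos":[0,0,0],"spin":0,"jaw":0.034}]'
python3 -m pendant '[{"delta_pos":[0,0,0.0005],"spin":0,"jaw":0.034},{"delta_pos":[0,0,0],"spin":0,"jaw":0.034}]'
```

```text
clock: 14.98
position: [478.3, 270.6, 40.4]
orientation: [[0.874, 0.486, -0.0], [0.486, -0.874, 0.0], [-0.0, -0.0, -1.0]]
ft_force: [0.5, -0.3, -0.8]
width: 0.449
clock: 15.22
position: [478.3, 270.6, 40.1]
orientation: [[0.874, 0.486, 0.0], [0.486, -0.874, 0.0], [0.0, -0.0, -1.0]]
ft_force: [-1.2, -0.9, 2.6]
width: 0.465
clock: 15.48
position: [478.3, 270.7, 40.0]
orientation: [[0.874, 0.486, 0.0], [0.486, -0.874, 0.0], [0.0, -0.0, -1.0]]
ft_force: [-1.8, -1.0, 9.7]
width: 0.457
```

Bed contact at z ≈ 40.1, as predicted. Ease off a little and slide in stepwise.

```bash

python3 -m pendant '[{"delta_pos":[0,0,-0.0006],"spin":0,"jaw":0.034},{"delta_pos":[0.003,0,0],"spin":0,"jaw":0.034},{"delta_pos":[0.003,0,0],"spin":0,"jaw":0.034},{"delta_pos":[0,0,0],"spin":0,"jaw":0.034}]'
python3 -m pendant '[{"delta_pos":[0.003,0,0],"spin":0,"jaw":0.034},{"delta_pos":[0.003,0,0],"spin":0,"jaw":0.034},{"delta_pos":[0,0,0],"spin":0,"jaw":0.034}]'
python3 -m pendant '[{"delta_pos":[0.002,0,0],"spin":0,"jaw":0.034},{"delta_pos":[0.002,0,0],"spin":0,"jaw":0.034},{"delta_pos":[0,0,0],"spin":0,"jaw":0.034}]'
```

```text
clock: 15.98
position: [484.0, 273.8, 40.1]
orientation: [[0.874, 0.486, 0.001], [0.486, -0.874, 0.0], [0.001, 0.0, -1.0]]
ft_force: [0.3, 0.3, 1.9]
width: 0.462
clock: 16.35
position: [489.2, 276.7, 40.0]
orientation: [[0.874, 0.486, 0.001], [0.486, -0.874, 0.0], [0.001, -0.0, -1.0]]
ft_force: [0.5, 0.4, 2.6]
width: 0.461
clock: 16.73
position: [492.4, 278.5, 40.0]
orientation: [[0.874, 0.486, 0.0], [0.486, -0.874, 0.0], [0.0, -0.0, -1.0]]
ft_force: [-1.3, -0.8, 4.3]
width: 0.456
```

```bash

python3 -m pendant '[{"delta_pos":[0.002,0,-0.0002],"spin":0,"jaw":0.034},{"delta_pos":[0.001,0,0],"spin":0,"jaw":0.034},{"delta_pos":[0,0,0],"spin":0,"jaw":0.034}]'
python3 -m pendant '[{"delta_pos":[0.002,0,0],"spin":0,"jaw":0.034},{"delta_pos":[0,0,0],"spin":0,"jaw":0.034}]'
python3 -m pendant '[{"delta_pos":[0.002,0,0],"spin":0,"jaw":0.034},{"delta_pos":[0,0,0],"spin":0,"jaw":0.034}]'
python3 -m pendant '[{"delta_pos":[0.002,0,0],"spin":0,"jaw":0.034},{"delta_pos":[0,0,0],"spin":0,"jaw":0.034}]'
```

```text
clock: 17.1
position: [495.1, 279.9, 40.1]
orientation: [[0.874, 0.486, 0.0], [0.486, -0.874, 0.0], [0.0, -0.0, -1.0]]
ft_force: [0.4, -0.3, -0.0]
width: 0.456
clock: 17.35
position: [496.8, 280.9, 40.1]
orientation: [[0.874, 0.486, 0.0], [0.486, -0.874, 0.0], [0.0, -0.0, -1.0]]
ft_force: [0.9, 0.1, -0.1]
width: 0.459
clock: 17.6
position: [498.5, 281.8, 40.2]
orientation: [[0.874, 0.486, 0.0], [0.486, -0.874, 0.0], [0.0, -0.0, -1.0]]
ft_force: [0.9, -0.2, -0.2]
width: 0.457
clock: 17.85
position: [499.9, 282.6, 40.1]
orientation: [[0.874, 0.486, -0.001], [0.486, -0.874, -0.0], [-0.001, -0.0, -1.0]]
ft_force: [-1.9, -1.5, -0.6]
width: 0.46
```

Spring contact begins (~2.4 N) near TCP (499.5,282.4). Pushing on.

```bash

python3 -m pendant '[{"delta_pos":[0.002,0,0],"spin":0,"jaw":0.034},{"delta_pos":[0,0,0],"spin":0,"jaw":0.034}]'
python3 -m pendant '[{"delta_pos":[0.002,0,0],"spin":0,"jaw":0.034},{"delta_pos":[0,0,0],"spin":0,"jaw":0.034}]'
python3 -m pendant '[{"delta_pos":[0.002,0,0],"spin":0,"jaw":0.034},{"delta_pos":[0,0,0],"spin":0,"jaw":0.034}]'
python3 -m pendant '[{"delta_pos":[0.001,0,0],"spin":0,"jaw":0.034},{"delta_pos":[0,0,0],"spin":0,"jaw":0.034}]'
```

```text
clock: 18.1
position: [501.8, 283.7, 40.1]
orientation: [[0.874, 0.486, -0.0], [0.486, -0.874, -0.0], [-0.0, -0.0, -1.0]]
ft_force: [-3.0, -2.0, -0.5]
width: 0.461
clock: 18.35
position: [503.6, 284.7, 40.1]
orientation: [[0.874, 0.486, -0.0], [0.486, -0.874, -0.0], [-0.0, -0.0, -1.0]]
ft_force: [-4.2, -2.0, -1.8]
width: 0.456
clock: 18.6
position: [505.2, 285.6, 40.1]
orientation: [[0.874, 0.486, -0.001], [0.486, -0.874, -0.0], [-0.001, -0.0, -1.0]]
ft_force: [-3.3, -2.8, 0.8]
width: 0.457
clock: 18.85
position: [505.6, 285.9, 40.1]
orientation: [[0.874, 0.486, -0.002], [0.486, -0.874, -0.001], [-0.002, -0.0, -1.0]]
ft_force: [-5.9, -4.8, 0.5]
width: 0.454
```

```bash

python3 -m pendant '[{"delta_pos":[0.0006,0,0],"spin":0,"jaw":0.034},{"delta_pos":[0,0,0],"spin":0,"jaw":0.034}]'
python3 -m pendant '[{"delta_pos":[0.0006,0,0],"spin":0,"jaw":0.034},{"delta_pos":[0,0,0],"spin":0,"jaw":0.034},{"delta_pos":[0,0,0],"spin":0,"jaw":0.034}]'
```

```text
clock: 19.1
position: [505.6, 285.8, 40.0]
orientation: [[0.874, 0.486, -0.003], [0.486, -0.874, -0.001], [-0.003, -0.0, -1.0]]
ft_force: [-8.6, -6.3, 3.7]
width: 0.459
clock: 19.48
position: [505.7, 285.9, 40.0]
orientation: [[0.874, 0.486, -0.004], [0.486, -0.874, -0.002], [-0.004, -0.0, -1.0]]
ft_force: [-10.0, -7.2, 4.5]
width: 0.454
```

```bash

python3 -m pendant '[{"delta_pos":[0.001,0,0],"spin":0,"jaw":0.034},{"delta_pos":[0,0,0],"spin":0,"jaw":0.034},{"delta_pos":[0,0,0],"spin":0,"jaw":0.034}]'
python3 - <<'E'
from h import *
to(505,285,40)
p=vision.camera('top');save('t7',cv2.resize(p['frame'][195:260,120:190],None,fx=9,fy=9,interpolation=cv2.INTER_CUBIC))
q=vision.camera('side');save('s7',cv2.resize(q['frame'][130:180,230:300],None,fx=10,fy=10,interpolation=cv2.INTER_CUBIC))
for n,im in(('t',p),('s',q)):
  for t in('contact_bar','bar_face'):
    print(n,t,[(np.round(r['location'],1),round(r['score'],2)) for r in vision.recognise(t,im)])
E
```

```text
clock: 19.85
position: [505.8, 285.9, 40.0]
orientation: [[0.874, 0.486, -0.006], [0.486, -0.874, -0.003], [-0.006, -0.0, -1.0]]
ft_force: [-13.5, -11.4, 7.4]
width: 0.461
pos [505.8 285.9  40. ] yaw_x 29.08 F [-13.5 -11.4   7.4] w 39.4 clock 19.85 q [ 0.4   0.7   1.83 -0.    0.61  1.46]
delta tool mm [-1.1  0.5  0. ]
t contact_bar []
t bar_face []
s contact_bar []
s bar_face []
```

View pics/t7.png

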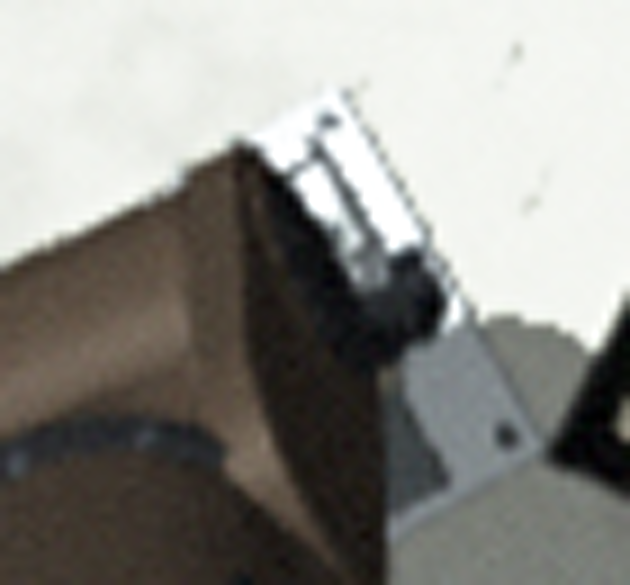

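View pics/s7.png

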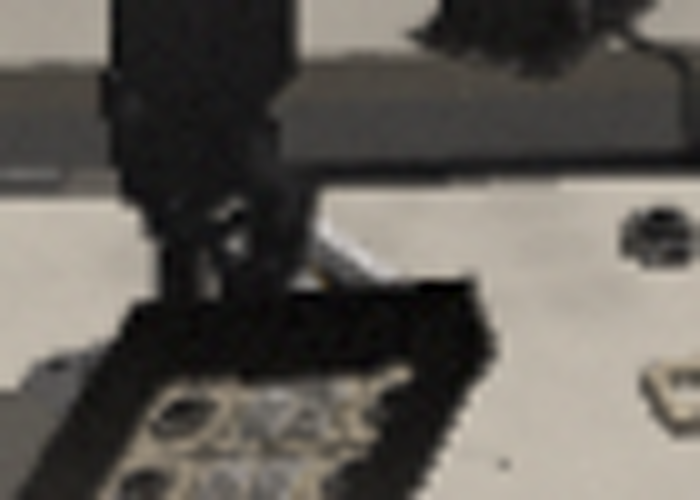

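```bash

python3 -m pendant '[{"delta_pos":[0,0,0],"spin":0,"jaw":0.034},{"delta_pos":[0,0,0],"spin":0,"jaw":0.034},{"delta_pos":[0,0,0],"spin":0,"jaw":0.034},{"delta_pos":[0,0,0],"spin":0,"jaw":0.034},{"delta_pos":[0,0,0],"spin":0,"jaw":0.034},{"delta_pos":[0,0,0],"spin":0,"jaw":0.034}]'
```

```text
clock: 20.9
position: [505.8, 286.0, 40.0]
orientation: [[0.874, 0.486, -0.006], [0.486, -0.874, -0.003], [-0.006, -0.0, -1.0]]
ft_force: [-13.0, -10.2, 8.0]
width: 0.459
```

Push force is steady at about 16.5 N and the tool is not creeping, so I'm handing in.

```bash
python3 -c "
from rig import manip
print(manip.sign_off())"
```

```text
the job is handed in; nothing more can be done
None
```

I picked the cream thumbstick board off the mat, turned it so the socket end led, laid it on the dock's bed rail and slid it under the lip against the contact bar. I handed the job in at about 21 s with the board still gripped and pressed home.

**Last checks by force and position:**
- The board touched the bed at the predicted height.
- It slid in with no sideways force.
- The spring force rose from about 2.4 N to about 4.5 N over roughly 7–8 mm of travel.
- It then met a hard stop, where the position changed by only about 0.2 mm while the push rose from 7.5 to 17 N.
- For the last second it held steady at about 16.5 N with no creep.

**What I could not check:** the contact bar itself was hidden, by the wrist from above and by the tray from the side, and the networks did not find it in the last pictures. "Fully home" therefore rests on force and position only.

I did not notice any contact with the frames, stick unit, gold block or red look-alikes.

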